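# Set the swivel fixture to the 30 degree line and clamp it

### The job

Set the swivel fixture for a 30 degree bevel: with closed fingertips push gently against the left end of the cast rail bolted on it, turning the round table until the black line on its rim meets the first long scale line to the left (seen from the robot) of the zero line, which has a dot on each side. Then lock the table there: gently push the black-knobbed clamp lever behind it away from the robot until it points square to the right of the fixture or a little beyond. Grip and lift nothing, and leave the things lying around where they are.

Things in the scene. Friction and masses are not known exactly. Their poses are not given: they have to be found in the camera images.
- fixture_base: Fixed grey iron base of the swivel fixture, turned up to 0.25 rad either way. Origin on the bench, on the turning axis; x points away from the robot (to the clamp), y left, z up. Ring of outer radius 115, top 22 above the bench; three bolted lugs (20 high) reach 164 out at front, back left, back right. Behind, a grey clamp block 40 wide, 68 to 138 from the axis, top 50 above the bench.
- swivel_table: Loose round steel table in the base's recess; about 1 to 4 N at the rail's end turns it and it stays where left. Origin on its axis, 8 above the bench. Flange radius 90, flush with the ring; hub radius 60, top 34 above the bench. A cast rail 241 long, 50 wide, 29 high is bolted across the hub along the table's y, underside 34 above the bench, ends 120 from the axis. About 1.5 kg in all.
- index_mark (a point): Outer end of the one black index line (26 long, 3 wide) on the table's flange: 90.5 from the axis along the table's -x, 22 above the bench. It starts between 0 and 29 degrees right of the zero line; turning the table clockwise seen from above moves it left.
- target_line (a point): Inner end of the target line on the ring: the long line at 30 degrees, first long line left of zero; 90.5 from the axis, 22 above the bench.
- zero_line (a point): Inner end of the zero line of the scale, 90.5 from the axis along the base's -x, 22 above the bench. Black scale lines on the ring every 10 degrees, 60 degrees to either side: long ones (21) every 30 degrees, short ones (11) between. Zero has a punched dot (5 wide) on each side.
- rail_left_end (a point): Point to push: on the rail's side face towards the robot (table x = -25), 105 left of the axis along the table's y, 41 above the bench. The upright face reaches from 34 to 48 above the bench and ends 120 from the axis. Pushed square to it, away from the robot, it turns the table clockwise seen from above.
- clamp_lever (a joint): Clamp lever angle: 0 slack (knob towards the robot and right), turning counter-clockwise seen from above as the knob is pushed away. At value q the arm points 213 degrees + q counter-clockwise from the base's x: square to the right at 1.0 rad. Clamped from 0.9; hard stop at 1.25. Starts at 0 to 0.3, takes 4 to 9 N at the knob, stays where left; its pad meets the hub at 0.4 to 0.8 rad.
- lever_knob (a point): Centre of the black ball knob, 21 in diameter, on the clamp lever's end: 62 from the pivot axis, 83 above the bench. The steel arm inward of it is 10 thick and slopes: its centre line is 66 above the bench at 26 from the pivot axis, 80 at 56.
- clamp_pad: Brass brake pad, 22 wide, in the nose of the clamp block; the lever drives it towards the axis against the hub, 24 to 33 above the bench. Its origin is the base's when slack.
- hex_key: Loose black hex key, 33x113x7, at the front right of the fixture; leave alone.
- spanner: Loose steel spanner, 36x227x6, right of the fixture; leave alone.
- collar_small: Loose steel spindle collar, 50 wide, 22 high, right of the fixture; leave alone.
- collar_large: Loose steel spindle collar, 64 wide, 22 high, front left of the fixture; leave alone.
- marker: Loose marker pen, 16x136x17, left of the fixture; leave alone.
- tea_mug: Mug, 82 high, at the right side of the bench; leave alone.
- oil_can: Red oil can, 191 high, at the right front of the bench; leave alone.
- lever_pivot (a point): On the lever's vertical pivot axis (steel hub, 28 wide, 50 to 70 above the bench): base x = +116, y = 0, 66 above the bench.

How it is judged:
By the outcome, as a careful person would: the job done as asked, in the order asked, and still so for the second after the job is handed in, with the robot touching nothing.
It also fails if it takes over 61 s, if anything falls off the work surface, if the arm or the gripper's body presses on something with over 40 N, if the wrist force passes 120 N, or if a joint passes its speed limit or range.

### The arm

A 6-joint arm with a two-finger parallel gripper is mounted at the origin on a cart in front of the work surface, level with it; the furniture and walls round the work are solid. World frame = base frame: x ahead of the robot, y to its left, z up, the work surface at z = 0. Lengths are in m, angles in rad, forces in N, time in s.
With the tool pointing down it reaches from about 0.35 to 0.975 m from the base axis. Payload 17.4 kg.
Tool frame: the origin (TCP) lies at the very end of the fingers, on their centre line; the grasp point (between the pads) lies 19 mm behind it; z points along the fingers, y is the line along which they close (so a half turn about z gives the same grasp; the last joint's range is limited). The gripper opens to 85 mm and grips with 20 to 120 N. Pads are 22 mm wide; open, the fingers measure 114 mm over their backs; the gripper's body (76 mm by 85 mm) begins 54 mm behind the grasp point. The pads swing forward as they close: fully open they stand 13 mm farther back than shut.
Start: joints at [1.309, 0.116, 1.442, -0, 1.584, -0.038], TCP at [0.15, 0.658, 0.201] pointing down, gripper open.
Joint ranges: [-2.83, 2.83], [-0.83, 2.19], [0.07, 2.5], [-1.14, 4.28], [0.01, 3], [-2.97, 2.97]. Speed limits (rad/s): [1.89, 1.89, 2.22, 3.14, 3.14, 3.14].

### API

Orientations are given as a unit quaternion [x, y, z, w].
In Python, from bench import get_state, read_camera, finish_job gives the robot as it stands.
- The arm moves only by the shell command python3 -m pendant 'ROWS' [FORCE]. ROWS is text: rows parted by semicolons, each of 7 numbers parted by spaces: the shift along the tool's x, y, z in m, then the turn, a rotation vector about the tool's x, y, z in rad, then the opening, from -1 (shut) to 1 (fully open). A call has 1 to 8 rows; each row shifts and turns the commanded pose from where the row before left it, along the tool's axes as they then stand; what a row does not reach is not made up. A row lasts 1/8 s, in which the tool goes at most 62.5 mm and 10.7 degrees, less where a joint would pass 70% of its speed; a pose out of reach is approached as far as the arm can. A call is refused whole if a number of a shift passes 0.0625 or a number of a turn 0.188, either way. A call with a gripper value outside its range is refused whole. The fingers move at their own pace and stop on an object; FORCE is the grip in N (left out, the last holds). Time passes only in rows, so rows that do not move let the fingers close. It gives the time, the measured TCP pose, the force, the opening and the grip force at its end, in the units of the state.
- get_state(): the state, without advancing time (a new reading comes with each control period).
- read_camera(name): name is "scene" or "top"; returns a dict with "frame" (480x640x3 uint8, blue, green, red), "vfov" (degrees; the focal length in pixels is half the picture's height over the tangent of half this angle, whatever the lens; pixels are square), "cx", "cy" (the principal point, pixels), "dist_coeffs" ([k1, k2, p1, p2, k3] as OpenCV has them; the pictures are not rectified), "rvec" (rotation vector, rad) and "tvec" (3), from world to camera coordinates, as OpenCV has them. Camera axes: x right, y down, z forward; pixel columns grow to the right and rows downward; lengths in m; the calibration is good to about 2 mm. A picture is of the moment at which its call begins. There is no depth.
- finish_job(): hands the job in; it is judged then, once.
The state is a dict: "t": time; "q": joint angles; "joint_vel": joint speeds; "effort": joint torques, N m; "ee_pos": TCP position; "orientation": TCP orientation; "force": force on the tool from outside, world axes, zero at the start; "torque": the same for the moment, N m; "grip_width": finger opening in m; "finger_force": force on a finger pad.
Only numpy, scipy, OpenCV 4.12 (cv2) and the standard library are available. Lean on these libraries where they do the work, as an engineer would, in place of code of your own. Each camera call takes 0.05 s, during which the arm holds its last target. There are 200 camera calls.

## Working session

There is one attempt and no reset: what is moved stays moved. The work goes in short steps, Python scripts to look and compute and a shell command to move; the robot and the scene stay as the last step left them, time stands still between calls to the robot, and variables do not carry over. Pictures are saved under pics/ and viewed, at most 10 in all, crops included, and the job is handed in when it is done.

```bash
mkdir -p pics; cat > h.py <<'E'
import numpy as np, cv2
from bench import get_state, read_camera
def cam(n):
    c=read_camera(n); f=240/np.tan(np.radians(c["vfov"])/2)
    c["K"]=np.array([[f,0,c["cx"]],[0,f,c["cy"]],[0,0,1.]]); c["d"]=np.array(c["dist_coeffs"],float)
    c["rvec"]=np.array(c["rvec"],float);c["tvec"]=np.array(c["tvec"],float).reshape(3)
    c["R"]=cv2.Rodrigues(c["rvec"])[0]; c["o"]=-c["R"].T@c["tvec"]; return c
def plane(c,px,z):
    p=cv2.undistortPoints(np.array(px,float).reshape(-1,1,2),c["K"],c["d"]).reshape(-1,2)
    r=np.c_[p,np.ones(len(p))]@c["R"]; return c["o"]+r*((z-c["o"][2])/r[:,2])[:,None]
def proj(c,P): return cv2.projectPoints(np.array(P,float).reshape(-1,1,3),c["rvec"],c["tvec"],c["K"],c["d"])[0].reshape(-1,2)
E
python3 - <<'E'
from h import *
for n in("top","scene"):
    c=cam(n); cv2.imwrite(f"pics/{n}0.png",c["frame"]); print(n,c["o"],c["vfov"],c["R"][2])
print(get_state())
E
```

```text
top [ 0.0809426  -0.01270392  1.7143717 ] 46.08408936847617 [ 0.25082535 -0.01054529 -0.96797492]
scene [1.28650589 0.82623165 0.9848801 ] 47.75234398640343 [-0.51266953 -0.58998301 -0.62377079]
{'t': 0.1, 'q': array([ 1.30922010e+00,  1.16424941e-01,  1.44216041e+00,  1.88958106e-05,
        1.58399627e+00, -3.77992826e-02]), 'joint_vel': array([-0.00039577,  0.00079577, -0.00290015, -0.00035895,  0.00105065,
       -0.0013377 ]), 'effort': array([ 1.34634101e-03, -7.33670497e+01, -6.33786821e+01,  6.58130966e-05,
        5.47066564e-03,  3.42212343e-05]), 'ee_pos': array([0.14974585, 0.65798838, 0.20016846]), 'orientation': array([ 1.11655027e-01,  9.93746905e-01, -4.87546330e-04, -8.30836942e-05]), 'force': array([ 0.37104767,  0.43266068, -0.44847366]), 'torque': array([-0.03557006,  0.02135953, -0.0406624 ]), 'finger_force': 0.0, 'grip_width': 0.0853214357240974}
```

View pics/top0.png

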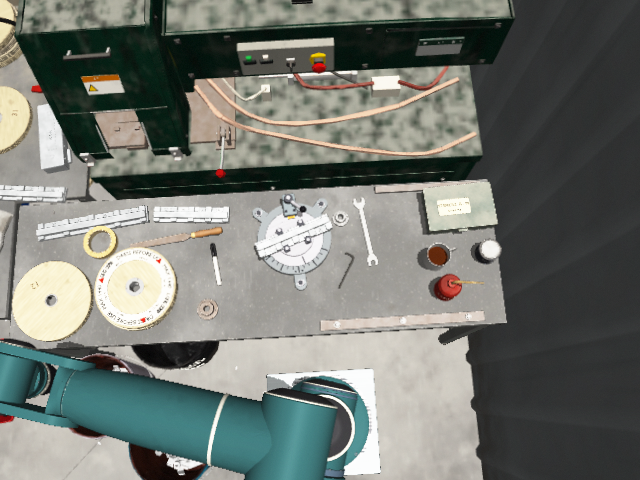

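View pics/scene0.png

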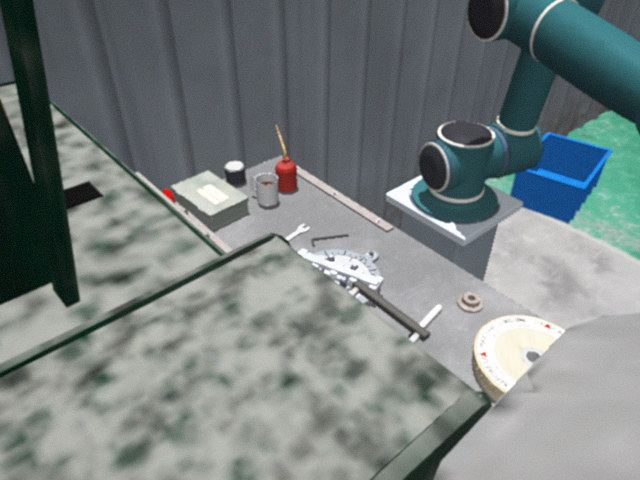

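The top view shows the fixture at about (293,240), with its front lug at (300,282), and a black knob near (303,209). In the scene view the lathe bed hides the fixture's back half. I'll enlarge the fixture from the top view.

```bash
python3 - <<'E'
from h import *
c=cam("top")
f=np.mean([cam("top")["frame"].astype(float) for _ in range(4)],0).astype(np.uint8)
cv2.imwrite("pics/crop1.png",cv2.resize(f[180:300,235:385],None,fx=5,fy=5,interpolation=cv2.INTER_CUBIC))
print(plane(c,[(293,241),(300,282),(258,212),(329,209),(303,209)],.022))
print(plane(c,[(293,188),(100,200)],0))
E
```

```text
[[ 0.54761799  0.05500822  0.022     ]
 [ 0.41677201  0.03945716  0.022     ]
 [ 0.64884346  0.16117096  0.022     ]
 [ 0.64561708 -0.06309448  0.022     ]
 [ 0.65041086  0.0188442   0.022     ]]
[[0.731094   0.04805803 0.        ]
 [0.72858367 0.67759624 0.        ]]
```

View pics/crop1.png

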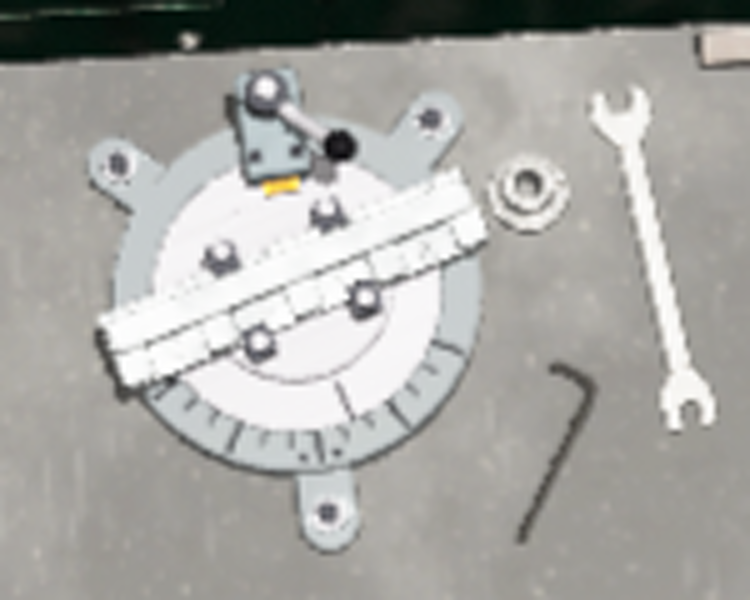

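The crop shows these positions, in crop pixels:
- Zero line with its two dots: (318,432)–(322,462)
- Target long line: (238,425)–(230,452)
- Index line: (338,384)–(353,418), right of zero
- Rail left end: near (125,385)
- Pivot: (267,92)
- Knob: (340,146)

```bash
cat > meas.py <<'E'
from h import *
from scipy.optimize import least_squares
c=cam("top")
T=lambda p:(np.array(p,float)+.5)/5-.5+[235,180]
def P(p,z): return plane(c,[T(p)],z)[0][:2]
rd=np.radians
pol=lambda r,a:np.array([-r*np.cos(rd(a)), r*np.sin(rd(a))])  # a left of zero
obs=[(P((318,432),.022),pol(90.5,0)),(P((322,462),.022),pol(111.5,0)),(P((238,425),.022),pol(90.5,30)),(P((230,452),.022),pol(111.5,30)),
(P((388,402),.022),pol(90.5,-30)),(P((409,428),.022),pol(111.5,-30)),(P((441,340),.022),pol(90.5,-60)),(P((466,354),.022),pol(111.5,-60)),(P((267,92),.074),np.array([116,0]))]
def res(v): 
    R=np.array([[np.cos(v[2]),-np.sin(v[2])],[np.sin(v[2]),np.cos(v[2])]])
    return np.concatenate([v[:2]+R@(b/1000)-o for o,b in obs])
s=least_squares(res,[.55,.05,0]); v=s.x
print("base",v,"res mm",(s.fun.reshape(-1,2)*1000).round(1).tolist())
R=np.array([[np.cos(v[2]),-np.sin(v[2])],[np.sin(v[2]),np.cos(v[2])]])
loc=lambda w:(R.T@(w-v[:2]))*1000
i0,i1=loc(P((353,418),.022)),loc(P((338,384),.022))
for i in(i0,i1): print("index r",np.hypot(*i),"left deg",np.degrees(np.arctan2(i[1],-i[0])))
k=P((340,146),.083);kl=loc(k)-[116,0]
print("knob",k,"r",np.hypot(*kl),"q",np.degrees(np.arctan2(kl[1],kl[0]))%360-213)
for n,p,z in(("rail lf",(127,388),.048),("rail lb",(100,322),.06),("rail rf",(488,238),.048)): print(n,P(p,z),loc(P(p,z)))
np.save("base.npy",v)
E
python3 meas.py
```

```text
base [0.55766605 0.05068304 0.09272507] res mm [[0.5, -0.3], [-1.5, -0.7], [1.1, -3.1], [-1.3, 0.1], [0.3, -0.2], [0.3, -0.4], [-1.2, 4.7], [-0.1, 0.6], [1.9, -0.8]]
index r 88.25770780167655 left deg -14.576870180041785
index r 64.74073313781481 left deg -14.415242294080018
knob [0.63059639 0.0188916 ] r 60.177242441080274 q 6.6608566481488936
rail lf [0.49526102 0.15653881] [-52.33551587 111.17925443]
rail lb [0.53449773 0.17050634] [-11.974078   121.45375684]
rail rf [ 0.57745925 -0.06858645] [   8.66474729 -120.58981509]
```

Checks hold: the knob radius comes out at 60 (62 given), the rail ends at 120, and the index is 14.5° right of zero. So the base yaw is 5.3°, the table yaw is 19.8°, and the table must turn 44.5° clockwise. I'll shut the fingers and turn the tool to align with the rail, then travel.

```bash
cat > go.py <<'E'
# usage: go.py tx ty z [yawdeg] in: table-frame yaw given -> delta in tool axes to reach world x y z
import sys; from h import *; from scipy.spatial.transform import Rotation as Ro
x=np.array([float(a) for a in sys.argv[1:4]]); s=get_state(); R=Ro.from_quat(s["orientation"]).as_matrix()
yaw=np.degrees(np.arctan2(-R[1,0],-R[0,0]))
print("t",round(s["t"],2),"pos",s["ee_pos"].round(4),"yaw",yaw.round(2),"F",s["force"].round(1),"tool delta mm",(R.T@(x-s["ee_pos"])*1000).round(1))
if len(sys.argv)>4: print("turn z",np.radians(yaw-float(sys.argv[4])).round(4))
print("tilt",R[:,2].round(4))
E
python3 -m pendant '0 0 0 0 0 -.142 -1;0 0 0 0 0 -.142 -1;0 0 0 0 0 -.142 -1;0 0 0 0 0 -.142 -1;0 0 0 0 0 0 -1'
python3 go.py .474 .132 .2 19.8
```

```text
t: 1.02
ee_pos: [0.1498, 0.6582, 0.2008]
orientation: [-0.171, 0.985, -0.0, -0.0]
force: [-0.4, 0.1, -0.3]
grip_width: -0.0
finger_force: 0.0
t 1.02 pos [0.1498 0.6582 0.2008] yaw 19.68 F [-0.4  0.1 -0.3] tool delta mm [-128.1 -604.6    0.8]
turn z -0.0021
tilt [-0. -0. -1.]
```

```bash
python3 -m pendant '-.0107 -.0504 0 0 0 0 -1;-.0107 -.0504 0 0 0 0 -1;-.0107 -.0504 0 0 0 0 -1;-.0107 -.0504 0 0 0 0 -1;-.0107 -.0504 0 0 0 0 -1;-.0107 -.0504 0 0 0 0 -1;-.0107 -.0504 0 0 0 0 -1;-.0107 -.0504 0 0 0 0 -1' && python3 -m pendant '-.0107 -.0504 0 0 0 0 -1;-.0107 -.0504 0 0 0 0 -1;-.0107 -.0504 0 0 0 0 -1;-.0107 -.0504 0 0 0 0 -1;0 0 0 0 0 0 -1;0 0 0 0 0 0 -1'
python3 go.py .474 .132 .032 19.8
```

```text
t: 2.02
ee_pos: [0.367, 0.306, 0.201]
orientation: [-0.169, 0.986, 0.0, 0.0]
force: [1.1, -0.1, 0.1]
grip_width: -0.0003
finger_force: 0.0
t: 2.78
ee_pos: [0.4746, 0.1323, 0.2008]
orientation: [-0.17, 0.985, 0.0, -0.0]
force: [-0.4, -1.1, -1.0]
grip_width: -0.0
finger_force: 0.0
t 2.77 pos [0.4746 0.1323 0.2008] yaw 19.56 F [-0.4 -1.1 -1. ] tool delta mm [ 7.000e-01 -1.000e-01  1.688e+02]
turn z -0.0043
tilt [-1.e-04  2.e-04 -1.e+00]
```

```bash
python3 -m pendant '0 0 .04 0 0 0 -1;0 0 .04 0 0 0 -1;0 0 .04 0 0 0 -1;0 0 .03 0 0 0 -1;0 0 .018 0 0 0 -1;0 0 0 0 0 0 -1' && python3 -m pendant '-.003 0 0 0 0 0 -1;-.003 0 0 0 0 0 -1;-.003 0 0 0 0 0 -1;0 0 0 0 0 0 -1'
python3 go.py .474 .132 .032 19.8
```

```text
t: 3.52
ee_pos: [0.4741, 0.1327, 0.0322]
orientation: [-0.171, 0.985, -0.0, -0.001]
force: [0.2, -0.2, 0.6]
grip_width: 0.0004
finger_force: 0.0
t: 4.03
ee_pos: [0.4836, 0.1352, 0.0331]
orientation: [-0.171, 0.985, -0.0, 0.0]
force: [-0.8, -0.1, 0.8]
grip_width: 0.0
finger_force: 0.0
t 4.03 pos [0.4836 0.1352 0.0331] yaw 19.71 F [-0.8 -0.1  0.8] tool delta mm [10.1  0.2  1.1]
turn z -0.0015
tilt [ 3.e-04  0.e+00 -1.e+00]
```

```bash
python3 -m pendant '-.0025 0 0 0 0 0 -1;-.0025 0 0 0 0 0 -1;-.0026 .0009 0 0 0 .025 -1;-.0026 .0009 0 0 0 .025 -1;-.0026 .0009 0 0 0 .025 -1;-.0026 .0009 0 0 0 .025 -1;-.0026 .0009 0 0 0 .025 -1;-.0026 .0009 0 0 0 .025 -1' && python3 -m pendant '-.0026 .0009 0 0 0 .025 -1;-.0026 .0009 0 0 0 .025 -1;-.0026 .0009 0 0 0 .025 -1;-.0026 .0009 0 0 0 .025 -1;-.0026 .0009 0 0 0 .025 -1;-.0026 .0009 0 0 0 .025 -1;0 0 0 0 0 0 -1'
cat > loc.py <<'E'
from h import *; from scipy.spatial.transform import Rotation as Ro
v=np.load("base.npy"); s=get_state(); R=Ro.from_quat(s["orientation"]).as_matrix(); y=np.arctan2(-R[1,0],-R[0,0])
d=s["ee_pos"][:2]-v[:2]; r=np.hypot(*d)
print("t",s["t"],"tool yaw",np.degrees(y),"base",np.degrees(v[2]),"in tool-yaw frame mm",1000*np.array([np.cos(y)*d[0]+np.sin(y)*d[1],-np.sin(y)*d[0]+np.cos(y)*d[1]]),"z",s["ee_pos"][2])
E
python3 loc.py; python3 - <<'E'
from h import *
c=cam("top");cv2.imwrite("pics/crop2.png",cv2.resize(c["frame"][180:300,235:385],None,fx=5,fy=5,interpolation=cv2.INTER_CUBIC))
E
```

```text
t: 5.03
ee_pos: [0.5016, 0.1465, 0.0328]
orientation: [-0.096, 0.995, -0.0, 0.0]
force: [0.8, 0.4, -0.3]
grip_width: 0.0001
finger_force: 0.0
t: 5.9
ee_pos: [0.5165, 0.1539, 0.0329]
orientation: [-0.022, 1.0, 0.0, 0.0]
force: [1.2, -0.4, 0.6]
grip_width: 0.0
finger_force: 0.7
t 5.9 tool yaw 2.5062968920117195 base 5.312754939301538 in tool-yaw frame mm [-36.59661475 104.92664585] z 0.03292419439390506
```

View pics/crop2.png

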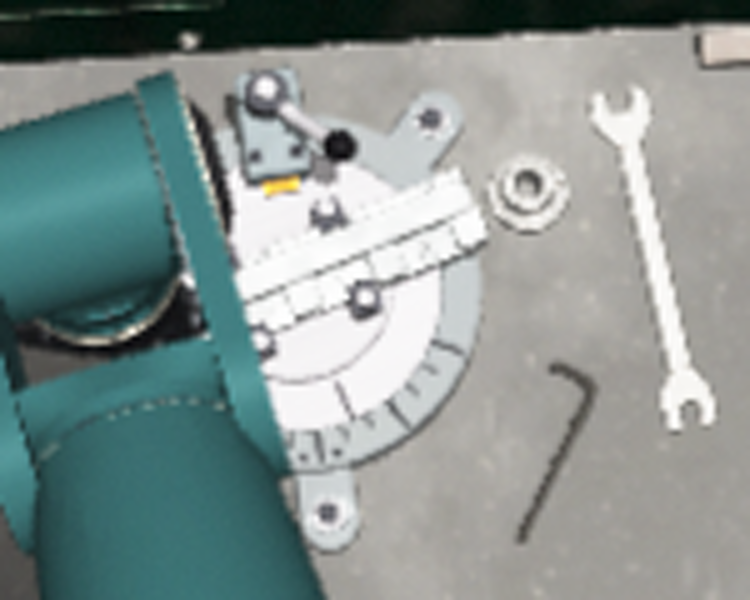

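The table looks unmoved in this picture: the index is still at (345,400) and the rail's right end at (488,238). By the numbers, though, the TCP is already past the rail face. Before pushing any further I'll take new pictures and project the TCP into them.

```bash
python3 - <<'E'
from h import *
s=get_state(); print(s["t"],s["ee_pos"],s["force"],s["grip_width"])
out=[]
for n,(x,y) in(("top",(235,180)),("scene",(300,220))):
    c=cam(n); p=proj(c,[s["ee_pos"],s["ee_pos"]+[0,0,.1],s["ee_pos"]+[0,0,.2]]); print(n,p.round(1).tolist())
    f=c["frame"][y:y+120,x:x+100]; f=cv2.resize(f,None,fx=4,fy=4,interpolation=cv2.INTER_CUBIC)
    for i,q in enumerate(p): cv2.circle(f,tuple(int(a) for a in ((q-[x,y])*4)),3,(0,0,255) if i==0 else (255,0,255),-1)
    out.append(f)
cv2.imwrite("pics/both.png",np.hstack(out))
E
```

```text
5.95 [0.51646933 0.15387481 0.03292346] [0.69360028 0.63974877 1.83878095] 0.0001466227970714848
top [[261.2, 251.6], [257.5, 243.2], [253.4, 233.7]]
scene [[374.2, 284.8], [376.9, 254.8], [379.9, 221.9]]
```

View pics/both.png

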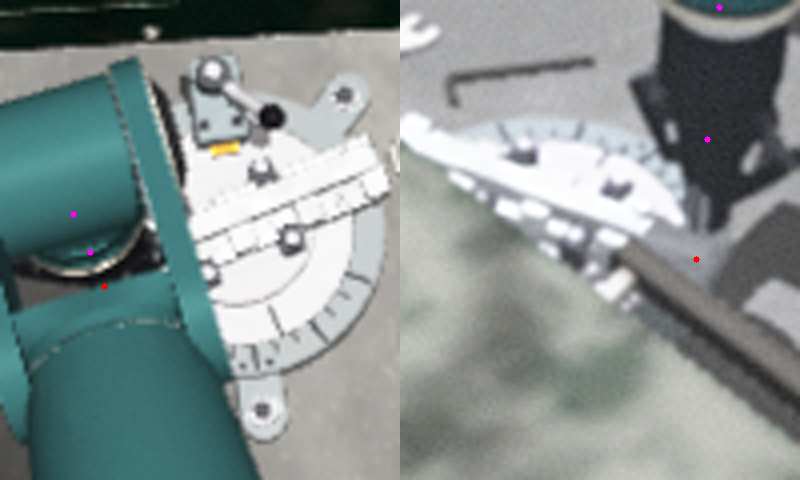

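In the scene view the real fingertip is near crop (710,230), about 7 px above the projected TCP (red, 697,259). So one of the calibrations is off. I'll check the scene camera against the fixture position found from the top camera.

```bash
python3 - <<'E'
from h import *
v=np.load("base.npy"); c=cam("scene"); s=get_state()
def W(p,yaw,z): 
    R=np.array([[np.cos(yaw),-np.sin(yaw)],[np.sin(yaw),np.cos(yaw)]]); return [*(v[:2]+R@(np.array(p)/1000)),z]
ty=np.radians(19.8)
x,y=300,220; f=cv2.resize(c["frame"][y:y+100,x:x+130],None,fx=6,fy=6,interpolation=cv2.INTER_CUBIC)
def dot(P,col):
    for q in proj(c,P): cv2.circle(f,tuple(int(a) for a in ((q-[x,y]+.5)*6)),3,col,-1)
dot([W((-115*np.cos(a),115*np.sin(a)),v[2],.022) for a in np.radians(range(-60,90,15))],(0,200,0))
dot([W((-150,0),v[2],.022)],(0,0,255))
dot([W(p,ty,z) for p,z in(((-25,120.5),.048),((-25,-120.5),.048),((-25,120.5),.034),((-25,60),.048))],(255,0,0))
dot([s["ee_pos"],s["ee_pos"]+[0,0,.05]],(255,0,255))
cv2.imwrite("pics/chk.png",f)
E
```

```text
(no output)
```

View pics/chk.png

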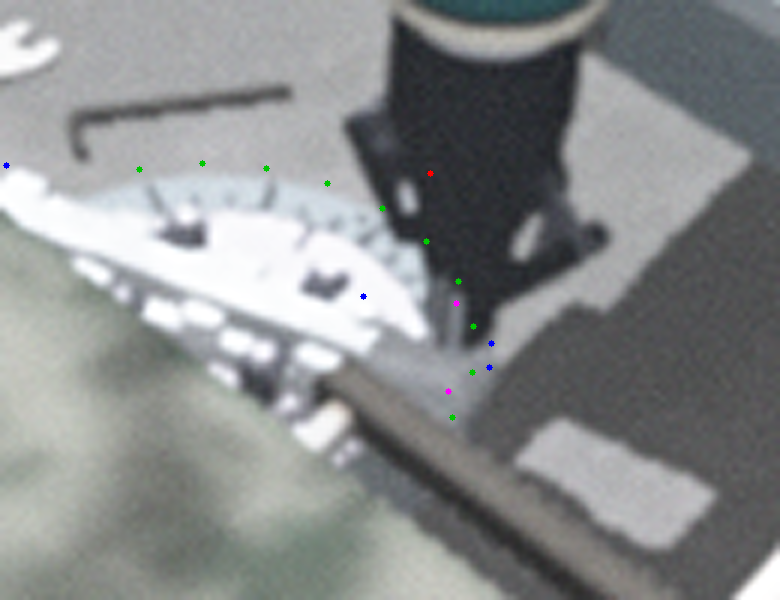

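Compared with the top-camera estimate, the ring and rail in the scene view sit about 5 px left of and below their predicted dots. The gripper axis matches horizontally. I'll compare both cameras on shared landmarks (hex key elbow, collar, front lug) and check the lens handling.

```bash
python3 - <<'E'
from h import *
t=cam("top"); s=cam("scene")
for c in(t,s):
    print(c["cx"],c["cy"],c["vfov"],c["d"],c["tvec"]); q=plane(c,[(260,250),(380,290)],.02); print("roundtrip",proj(c,q).round(2).tolist())
T=lambda u,v:((u+.5)/5-.5+235,(v+.5)/5-.5+180); S=lambda u,v:((u+.5)/6-.5+300,(v+.5)/6-.5+220)
for n,a,b,z in(("elbow",T(592,385),S(74,118),.004),("keyend",T(520,541),S(290,92),.004),("collar",(207,309),(470,301),.022),
  ("zero out",T(322,462),S(0,0),.022),("R30 out",T(409,428),S(272,183),.022),("R60 out",T(466,354),S(152,187),.022)):
    print(n,"top",plane(t,[a],z)[0].round(4),"scene",plane(s,[b],z)[0].round(4))
E
```

```text
321.1711855969208 248.18853805021655 46.08408936847617 [-0.06863629  0.          0.          0.          0.        ] [-1.38904604e-03  5.09268435e-01  1.63903238e+00]
roundtrip [[260.0, 250.0], [380.0, 290.0]]
319.47563482112133 240.43697899998588 47.75234398640343 [0.05510327 0.         0.         0.         0.        ] [ 0.42995303 -0.14323361  1.76135444]
roundtrip [[260.0, 250.0], [380.0, 290.0]]
elbow top [ 0.4913 -0.1289  0.004 ] scene [ 0.4934 -0.12    0.004 ]
keyend top [ 0.3953 -0.0777  0.004 ] scene [ 0.3998 -0.0669  0.004 ]
collar top [0.3496 0.3248 0.022 ] scene [0.3679 0.342  0.022 ]
zero out top [0.4481 0.041  0.022 ] scene [ 0.4751 -0.1988  0.022 ]
R30 out top [ 0.4664 -0.0134  0.022 ] scene [ 0.4694 -0.0059  0.022 ]
R60 out top [ 0.5112 -0.0512  0.022 ] scene [ 0.5137 -0.0399  0.022 ]
```

The two cameras differ by a steady (3, 9) mm, which doesn't explain 20 mm. I'll compare the start and current pictures directly in both views.

```bash
python3 - <<'E'
from h import *
rows=[]
s=get_state()
for n,(x,y) in(("scene",(320,235)),("top",(242,195))):
    c=cam(n); a=cv2.imread(f"pics/{n}0.png"); b=c["frame"]
    d=cv2.absdiff(a,b).max(2)
    if n=="top": print("top diff rail right/index region",d[212:235,312:335].mean(),d[255:268,295:312].mean(),"bg",d[260:290,360:400].mean())
    else: print("scene diff ring",d[248:262,315:345].mean(),"bg",d[255:275,200:240].mean())
    f=[cv2.resize(i[y:y+75,x:x+100],None,fx=4,fy=4,interpolation=cv2.INTER_CUBIC) for i in(a,b)]
    rows.append(np.hstack(f))
cv2.imwrite("pics/cmp.png",np.vstack(rows))
c=cam("scene"); S=lambda u,v:((u+.5)/6-.5+300,(v+.5)/6-.5+220)
for z in(.033,.05,.06,.07): print(z,plane(c,[S(458,345)],z))
print(s["ee_pos"],s["q"])
E
```

```text
scene diff ring 7.616666666666666 bg 8.5
top diff rail right/index region 1.391304347826087 1.248868778280543 bg 1.8391666666666666
0.033 [[0.49236864 0.13637661 0.033     ]]
0.05 [[0.50655145 0.148697   0.05      ]]
0.06 [[0.51489428 0.15594429 0.06      ]]
0.07 [[0.52323711 0.16319158 0.07      ]]
[0.51624972 0.15385587 0.03290206] [ 2.42256445e-01 -8.43167376e-02  1.92278896e+00  5.84231414e-05
  1.30275223e+00 -1.37289149e+00]
```

View pics/cmp.png

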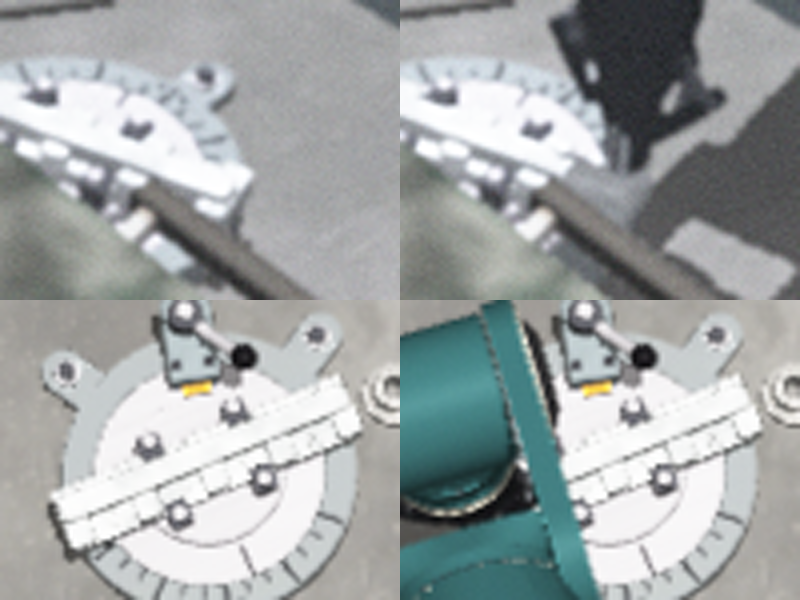

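The table hasn't moved, and the fingertip is hidden behind the rail's end. I'll back straight off into the open and check where the tip really appears against the reported TCP.

```bash
python3 -m pendant '.015 0 0 0 0 0 -1;.015 0 0 0 0 0 -1;.015 0 0 0 0 0 -1;.015 .01 0 0 0 0 -1;.015 .01 0 0 0 0 -1;0 0 0 0 0 0 -1;0 0 0 0 0 0 -1'
python3 - <<'E'
from h import *
s=get_state(); e=s["ee_pos"]; rows=[]
for n in("scene","top"):
    c=cam(n); p=proj(c,[e,e+[0,0,.05],e+[0,0,.073],e+[0,0,.15]]); x,y=(p[0]-[50,45]).astype(int); print(n,p.round(1).tolist())
    f=cv2.resize(c["frame"][y:y+75,x:x+100],None,fx=4,fy=4,interpolation=cv2.INTER_CUBIC); g=f.copy()
    for i,q in enumerate(p): cv2.circle(g,tuple(int(a) for a in ((q-[x,y]+.5)*4)),3,((0,0,255),(255,0,255),(0,255,255),(255,0,0))[i],-1)
    rows.append(np.hstack([f,g]))
cv2.imwrite("pics/tip.png",np.vstack(rows))
E
```

```text
t: 7.22
ee_pos: [0.4405, 0.1707, 0.033]
orientation: [-0.022, 1.0, 0.0, 0.0]
force: [0.7, 0.0, -1.4]
grip_width: -0.0002
finger_force: 0.0
scene [[399.4, 275.1], [401.3, 260.6], [402.2, 253.7], [405.3, 229.4]]
top [[256.4, 276.1], [254.5, 272.6], [253.6, 271.0], [250.2, 265.1]]
```

View pics/tip.png

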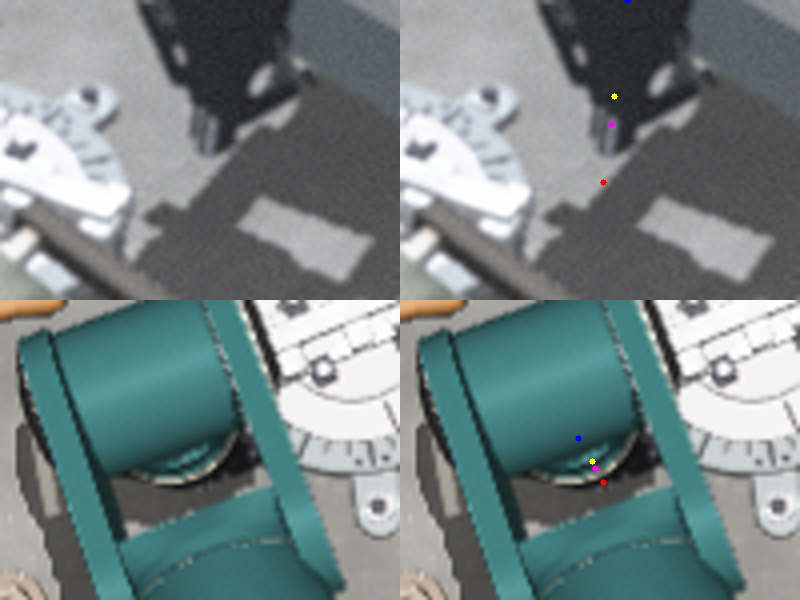

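In the open, the real tip is at scene crop (208,155) and the projected TCP at (203,182). That puts the tip about 25–30 mm higher than reported, so the fingers passed over the rail. I'll settle the height by a light touch on the clear bench here.

```bash
python3 -m pendant '0 0 .005 0 0 0 -1;0 0 .005 0 0 0 -1;0 0 .005 0 0 0 -1;0 0 .005 0 0 0 -1;0 0 .003 0 0 0 -1;0 0 0 0 0 0 -1' && python3 -m pendant '0 0 .002 0 0 0 -1;0 0 .002 0 0 0 -1;0 0 .002 0 0 0 -1;0 0 .002 0 0 0 -1;0 0 0 0 0 0 -1'
```

```text
t: 8.07
ee_pos: [0.4403, 0.1704, 0.0096]
orientation: [-0.022, 1.0, -0.0, -0.0]
force: [-0.3, -0.9, -0.4]
grip_width: -0.0001
finger_force: 0.0
t: 8.7
ee_pos: [0.4402, 0.1704, 0.0016]
orientation: [-0.022, 1.0, -0.0, -0.0]
force: [0.4, -0.3, -0.7]
grip_width: 0.0002
finger_force: 0.0
```

```bash
for i in 1; do python3 -m pendant '0 0 .002 0 0 0 -1;0 0 .002 0 0 0 -1;0 0 0 0 0 0 -1'; done; python3 - <<'E'
from h import *
s=get_state(); e=s["ee_pos"]; c=cam("scene"); print(e,s["force"],proj(c,[e,e+[0,0,.025]]))
x,y=(proj(c,[e])[0]-[30,35]).astype(int); cv2.imwrite("pics/tip2.png",cv2.resize(c["frame"][y:y+50,x:x+65],None,fx=8,fy=8,interpolation=cv2.INTER_CUBIC)); print(x,y)
E
```

```text
t: 9.07
ee_pos: [0.4402, 0.1704, -0.0024]
orientation: [-0.022, 1.0, -0.0, -0.0]
force: [0.5, -0.2, 0.3]
grip_width: 0.0002
finger_force: 0.0
[ 0.4402382   0.17044475 -0.00240445] [ 0.47861143 -0.21741658  0.34686162] [[398.09987492 284.96477069]
 [398.99744988 277.98338179]]
368 249
```

View pics/tip2.png

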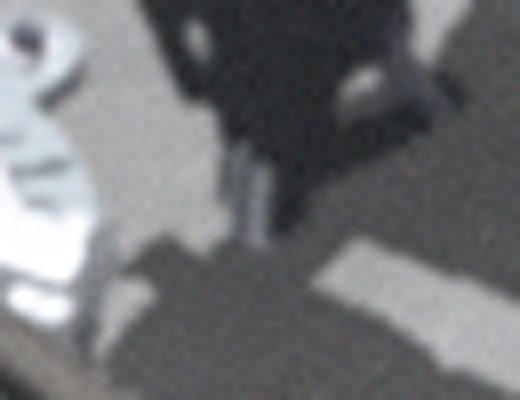

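The tip is at about (400,279) and the projected TCP at (398,285), so it is still roughly 20 mm off the bench with no contact. I'll keep feeling downward in small steps.

```bash
python3 -m pendant '0 0 .003 0 0 0 -1;0 0 .003 0 0 0 -1;0 0 .003 0 0 0 -1;0 0 0 0 0 0 -1'|grep -E "pos|^force" ; python3 -m pendant '0 0 .0015 0 0 0 -1;0 0 .0015 0 0 0 -1;0 0 0 0 0 0 -1'|grep -E "pos|^force"
```

```text
ee_pos: [0.4402, 0.1704, -0.0115]
force: [-0.6, -0.7, -0.7]
ee_pos: [0.4403, 0.1705, -0.0143]
force: [-1.1, -0.8, -0.2]
```

```bash
python3 -m pendant '0 0 .0015 0 0 0 -1;0 0 .0015 0 0 0 -1;0 0 0 0 0 0 -1'|grep -E "pos|^force"
```

```text
ee_pos: [0.4402, 0.1704, -0.0174]
force: [0.1, 0.3, 0.6]
```

```bash
python3 -m pendant '0 0 .0015 0 0 0 -1;0 0 .0015 0 0 0 -1;0 0 0 0 0 0 -1'|grep -E "pos|^force"
```

```text
ee_pos: [0.4403, 0.1705, -0.0204]
force: [0.8, 1.0, -0.0]
```

```bash
python3 -m pendant '0 0 .0015 0 0 0 -1;0 0 .001 0 0 0 -1;0 0 0 0 0 0 -1'|grep -E "pos|^force"
```

```text
ee_pos: [0.4403, 0.1704, -0.0228]
force: [0.9, -0.6, 0.2]
```

```bash
python3 -m pendant '0 0 .001 0 0 0 -1;0 0 .001 0 0 0 -1;0 0 0 0 0 0 -1'|grep -E "pos|^force"
```

```text
ee_pos: [0.4403, 0.1705, -0.0248]
force: [-0.0, -0.3, 0.3]
```

```bash
python3 -m pendant '0 0 .001 0 0 0 -1;0 0 .001 0 0 0 -1;0 0 0 0 0 0 -1'|grep -E "pos|^force"
```

```text
ee_pos: [0.4403, 0.1705, -0.0268]
force: [0.2, 0.9, 0.0]
```

```bash
python3 - <<'E'
from h import *
# lowest dark gripper pixel vs prediction, without viewing
c=cam("scene"); e=get_state()["ee_pos"]; print(e, proj(c,[e,e+[0,0,.025],e+[0,0,.03]]).round(1).tolist())
g=cv2.cvtColor(c["frame"],cv2.COLOR_BGR2GRAY)
for y in range(276,294): print(y,g[y,390:408].tolist())
E
```

```text
[ 0.44034636  0.17045116 -0.02673815] [[397.2, 291.6], [398.1, 284.8], [398.3, 283.4]]
276 [169, 174, 173, 163, 137, 99, 107, 99, 84, 76, 67, 57, 45, 47, 44, 50, 44, 50]
277 [155, 158, 171, 165, 130, 106, 101, 96, 94, 108, 98, 65, 42, 49, 43, 45, 44, 44]
278 [109, 126, 144, 140, 110, 85, 102, 93, 99, 115, 104, 72, 53, 42, 45, 49, 47, 52]
279 [83, 93, 105, 98, 81, 80, 95, 94, 102, 120, 105, 64, 49, 35, 44, 49, 62, 59]
280 [84, 82, 85, 79, 74, 87, 107, 96, 114, 119, 101, 70, 52, 45, 47, 52, 64, 74]
281 [84, 82, 82, 83, 82, 103, 106, 91, 109, 119, 96, 65, 44, 42, 51, 50, 72, 93]
282 [82, 89, 79, 80, 90, 102, 102, 96, 111, 116, 92, 59, 44, 41, 44, 61, 85, 112]
283 [83, 90, 77, 82, 89, 105, 99, 87, 114, 121, 87, 47, 45, 50, 58, 68, 95, 138]
284 [81, 78, 86, 77, 85, 97, 98, 91, 109, 119, 88, 53, 44, 60, 72, 80, 88, 118]
285 [84, 80, 84, 86, 85, 84, 76, 82, 115, 123, 92, 66, 67, 73, 80, 85, 81, 91]
286 [83, 84, 84, 83, 79, 79, 71, 87, 102, 114, 100, 85, 79, 78, 85, 82, 76, 79]
287 [82, 80, 85, 86, 81, 81, 80, 86, 86, 96, 85, 83, 83, 83, 82, 86, 80, 84]
288 [88, 86, 84, 81, 84, 84, 83, 83, 80, 80, 77, 79, 80, 78, 79, 80, 83, 79]
289 [82, 90, 83, 85, 84, 86, 84, 85, 82, 79, 84, 83, 82, 84, 84, 81, 84, 86]
290 [81, 84, 86, 83, 78, 84, 80, 84, 84, 82, 80, 85, 86, 82, 81, 85, 86, 87]
291 [86, 90, 91, 89, 87, 83, 85, 86, 79, 86, 81, 87, 85, 82, 88, 89, 79, 86]
292 [90, 85, 91, 89, 82, 87, 86, 90, 83, 90, 83, 86, 80, 87, 84, 91, 83, 85]
293 [92, 88, 83, 88, 87, 82, 88, 81, 81, 86, 86, 88, 82, 86, 85, 80, 82, 82]
```

The tip is at row 286.5 and the prediction at 291.6. Allowing for the scene camera's bias, contact should be within a few mm.

```bash
python3 -m pendant '0 0 .001 0 0 0 -1;0 0 .001 0 0 0 -1;0 0 0 0 0 0 -1'|grep -E "pos|^force"
```

```text
ee_pos: [0.4403, 0.1705, -0.0288]
force: [0.1, 0.1, -0.3]
```

```bash
python3 -m pendant '0 0 .001 0 0 0 -1;0 0 .001 0 0 0 -1;0 0 0 0 0 0 -1'|grep -E "pos|^force"
```

```text
ee_pos: [0.4404, 0.1705, -0.0305]
force: [-1.9, -0.2, 5.0]
```

```bash
python3 -m pendant '0 0 .001 0 0 0 -1;0 0 .001 0 0 0 -1;0 0 0 0 0 0 -1'|grep -E "pos|^force"
```

```text
ee_pos: [0.4405, 0.1706, -0.0306]
force: [-17.9, -5.8, 35.2]
```

Contact is at reported z = −0.030, so true height = reported + 30 mm. I'll ease off and work at reported z of about 0.007 (true 37 mm) on the rail face, starting again from in front of the rail with the tool turned to match it.

```bash
python3 -m pendant '0 0 -.01 0 0 0 -1;0 0 -.015 0 0 0 -1;0 0 -.014 0 0 -.1 -1;0 0 0 0 0 -.1 -1;0 0 0 0 0 -.1 -1;0 0 0 0 0 0 -1'; python3 go.py .474 .132 .007 19.8
```

```text
t: 13.8
ee_pos: [0.4405, 0.1705, 0.0068]
orientation: [-0.171, 0.985, 0.0, 0.0]
force: [-0.5, -0.5, -0.6]
grip_width: -0.0
finger_force: 0.0
t 13.8 pos [0.4405 0.1705 0.0068] yaw 19.69 F [-0.5 -0.5 -0.6] tool delta mm [-18.6 -47.6  -0.2]
turn z -0.0019
tilt [ 5.e-04  1.e-04 -1.e+00]
```

```bash
python3 -m pendant '0 -.016 0 0 0 0 -1;0 -.016 0 0 0 0 -1;-.009 -.016 0 0 0 0 -1;-.009 0 0 0 0 0 -1;-.005 0 0 0 0 0 -1;-.003 0 0 0 0 0 -1;0 0 0 0 0 0 -1'|grep -E "pos|^force"; python3 -m pendant '-.002 0 0 0 0 0 -1;-.002 0 0 0 0 0 -1;-.002 0 0 0 0 0 -1;0 0 0 0 0 0 -1'|grep -E "pos|^force"; python3 loc.py
```

```text
ee_pos: [0.481, 0.1344, 0.0062]
force: [-0.2, 0.3, -0.3]
ee_pos: [0.4868, 0.1361, 0.0063]
force: [0.2, -0.3, 0.1]
t 15.175 tool yaw 19.720876302825747 base 5.312754939301538 in tool-yaw frame mm [-37.91356535 104.345741  ] z 0.0063073721695069765
```

```bash
cat > idx.py <<'E'
from h import *
v=np.load("base.npy"); f=np.mean([cv2.cvtColor(read_camera("top")["frame"],cv2.COLOR_BGR2GRAY).astype(np.float32) for _ in range(3)],0).astype(np.float32); c=cam("top")
A=np.arange(-62,62,.5)
def prof(r0,r1):
    o=np.zeros(len(A))
    for r in np.arange(r0,r1,2.):
        a=np.radians(A); x=-r*np.cos(a)/1000; y=r*np.sin(a)/1000
        P=np.c_[v[0]+np.cos(v[2])*x-np.sin(v[2])*y, v[1]+np.sin(v[2])*x+np.cos(v[2])*y, np.full(len(A),.022)]
        p=proj(c,P).astype(np.float32); o+=cv2.remap(f,p[:,:1],p[:,1:],cv2.INTER_LINEAR)[:,0]
    return o/len(np.arange(r0,r1,2.))
def mins(o,d):
    m=cv2.blur(o[:,None],(1,25))[:,0]-o; R=[]
    for i in range(3,len(A)-3):
        if m[i]>d and m[i]==m[i-3:i+4].max():
            w=np.clip(m[i-4:i+5],0,None); R.append((round(float((A[max(i-4,0):i+5][:len(w)]*w).sum()/w.sum()),1),int(m[i])))
    return R
print("table",mins(prof(68,86),12)); print("long scale",mins(prof(103,110),12)); print("all scale",mins(prof(93,100),12))
E
python3 -m pendant '-.0026 .0009 0 0 0 .025 -1;-.0026 .0009 0 0 0 .025 -1;-.0026 .0009 0 0 0 .025 -1;-.0026 .0009 0 0 0 .025 -1;-.0026 .0009 0 0 0 .025 -1;-.0026 .0009 0 0 0 .025 -1;0 0 0 0 0 0 -1'|grep -E "pos|^force"; python3 loc.py; python3 idx.py
```

```text
ee_pos: [0.5001, 0.1459, 0.0062]
force: [-3.1, 1.1, 0.8]
t 16.05 tool yaw 11.072581192726329 base 5.312754939301538 in tool-yaw frame mm [-38.20609547 104.47762398] z 0.006249282374141726
table [(-8.9, 46), (20.9, 14)]
long scale [(-60.2, 34), (-29.8, 50), (-5.2, 32), (0.3, 35), (11.6, 15), (25.5, 19)]
all scale [(-60.2, 37), (-50.1, 32), (-39.9, 31), (-29.7, 62), (-19.6, 27), (-9.6, 28), (0.8, 60), (12.4, 29), (29.0, 15)]
```

The table is turning now: the index went from −14.5° to −8.9°, with a push of about 3 N. Continuing.

```bash
python3 -m pendant '-.0026 .0009 0 0 0 .025 -1;-.0026 .0009 0 0 0 .025 -1;-.0026 .0009 0 0 0 .025 -1;-.0026 .0009 0 0 0 .025 -1;-.0026 .0009 0 0 0 .025 -1;-.0026 .0009 0 0 0 .025 -1;-.0026 .0009 0 0 0 .025 -1;-.0026 .0009 0 0 0 .025 -1'|grep -E "pos|^force";  python3 -m pendant '-.0026 .0009 0 0 0 .025 -1;-.0026 .0009 0 0 0 .025 -1;-.0026 .0009 0 0 0 .025 -1;-.0026 .0009 0 0 0 .025 -1;-.0026 .0009 0 0 0 .025 -1;-.0026 .0009 0 0 0 .025 -1;0 0 0 0 0 0 -1'|grep -E "pos|^force"; python3 loc.py; python3 idx.py
```

```text
ee_pos: [0.5196, 0.1556, 0.0062]
force: [-8.7, 6.4, 3.5]
ee_pos: [0.5359, 0.1597, 0.0062]
force: [-3.5, 3.8, 1.3]
t 18.125 tool yaw -8.977914526620012 base 5.312754939301538 in tool-yaw frame mm [-38.56361812 104.31327355] z 0.006212774640577817
table [(12.3, 40), (23.3, 19)]
long scale [(-60.2, 34), (-29.8, 50), (-5.2, 32), (0.3, 35), (6.6, 29), (19.9, 40)]
all scale [(-60.2, 37), (-50.1, 32), (-39.9, 31), (-29.7, 62), (-19.6, 27), (-9.6, 28), (0.8, 60), (10.1, 18), (18.9, 26)]
```

```bash
python3 -m pendant '.004 0 0 0 0 0 -1;0 .003 0 0 0 0 -1;-.002 0 0 0 0 0 -1;-.002 0 0 0 0 0 -1;0 0 0 0 0 0 -1'|grep -E "pos|^force";  python3 -m pendant '-.0021 .0008 0 0 0 .02 -1;-.0021 .0008 0 0 0 .02 -1;-.0021 .0008 0 0 0 .02 -1;-.0021 .0008 0 0 0 .02 -1;0 0 0 0 0 0 -1'|grep -E "pos|^force";  python3 -m pendant '-.0021 .0008 0 0 0 .02 -1;-.0021 .0008 0 0 0 .02 -1;-.0021 .0008 0 0 0 .02 -1;-.0021 .0008 0 0 0 .02 -1;-.0021 .0008 0 0 0 .02 -1;0 0 0 0 0 0 -1'|grep -E "pos|^force"; python3 loc.py; python3 idx.py
```

```text
ee_pos: [0.5365, 0.1623, 0.0063]
force: [-1.8, 1.5, 0.5]
ee_pos: [0.5453, 0.164, 0.0063]
force: [-1.4, 3.2, 1.6]
ee_pos: [0.5565, 0.1649, 0.0063]
force: [-1.8, 2.5, 1.4]
t 20.325 tool yaw -19.239065600165457 base 5.312754939301538 in tool-yaw frame mm [-38.72215674 107.46044195] z 0.006282180849909627
table [(-52.1, 52), (25.7, 28)]
long scale [(-56.9, 80), (-29.8, 50), (-5.2, 32), (0.3, 35), (6.5, 28), (17.5, 41)]
all scale [(-54.9, 64), (-39.9, 31), (-29.7, 62), (-19.5, 28), (-9.6, 28), (0.8, 60), (10.4, 33), (21.4, 36)]
```

The arm now covers the target line. The estimate is about 22–24°, so I'll step aside to the left to look.

```bash
python3 -m pendant '.01 0 0 0 0 0 -1;.02 0 0 0 0 0 -1;0 .04 0 0 0 0 -1;0 .04 -.02 0 0 0 -1;0 .05 -.02 0 0 0 -1;0 .05 0 0 0 0 -1;0 0 0 0 0 0 -1'|grep -E "pos|^force"; python3 idx.py
```

```text
ee_pos: [0.5866, 0.3474, 0.0461]
force: [-0.4, -0.8, -0.3]
table [(-52.1, 52), (23.5, 50)]
long scale [(-56.9, 80), (-29.8, 50), (-5.2, 32), (0.3, 35), (6.5, 29), (31.0, 55)]
all scale [(-54.9, 64), (-39.9, 31), (-29.7, 62), (-19.6, 28), (-9.6, 28), (0.8, 60), (10.6, 34), (20.8, 24), (31.0, 51), (41.2, 32), (51.0, 37)]
```

Clear view now: the index reads 23.5° and the target line 31.0° on the same scale, so about 7.5° remain. I'll return to the rail, push 6.5° more, then look again.

```bash
python3 -m pendant '0 -.05 0 0 0 0 -1;0 -.05 .02 0 0 0 -1;0 -.04 .02 0 0 0 -1;0 -.04 0 0 0 0 -1;-.02 0 0 0 0 0 -1;-.008 0 0 0 0 0 -1;-.002 0 0 0 0 0 -1;0 0 0 0 0 0 -1'|grep -E "pos|^force"; python3 loc.py; python3 -m pendant '-.0021 .0008 0 0 0 .02 -1;-.0021 .0008 0 0 0 .02 -1;-.0021 .0008 0 0 0 .02 -1;-.0021 .0008 0 0 0 .02 -1;-.0016 .0006 0 0 0 .015 -1;-.0016 .0006 0 0 0 .015 -1;0 0 0 0 0 0 -1'|grep -E "pos|^force"; python3 loc.py
python3 -m pendant '.01 0 0 0 0 0 -1;.02 0 0 0 0 0 -1;0 .04 0 0 0 0 -1;0 .04 -.02 0 0 0 -1;0 .05 -.02 0 0 0 -1;0 .05 0 0 0 0 -1;0 0 0 0 0 0 -1'|grep -E "pos|^force"; python3 idx.py
```

```text
ee_pos: [0.5564, 0.1653, 0.0061]
force: [-0.4, 0.6, -0.6]
t 22.6 tool yaw -19.214145558180377 base 5.312754939301538 in tool-yaw frame mm [-38.92568844 107.80427934] z 0.006093698021799501
ee_pos: [0.569, 0.1646, 0.0062]
force: [-1.6, 2.3, -2.1]
t 23.475 tool yaw -25.566833554767513 base 5.312754939301538 in tool-yaw frame mm [-38.92861257 107.62489158] z 0.006240677383954965
ee_pos: [0.6189, 0.3428, 0.0462]
force: [-0.6, -0.5, -0.0]
table [(-45.3, 49), (30.1, 54)]
long scale [(-50.3, 82), (-29.8, 50), (-5.2, 32), (0.3, 35), (6.5, 28), (31.0, 56)]
all scale [(-48.4, 71), (-39.7, 29), (-29.7, 62), (-19.6, 27), (-9.6, 28), (0.8, 60), (10.6, 35), (20.8, 24), (31.0, 50), (41.2, 32), (51.0, 39)]
```

0.9–1.0° left. One more small nudge, then check.

```bash
python3 -m pendant '0 -.05 0 0 0 0 -1;0 -.05 .02 0 0 0 -1;0 -.04 .02 0 0 0 -1;0 -.04 0 0 0 0 -1;-.02 0 0 0 0 0 -1;-.008 0 0 0 0 0 -1;-.002 0 0 0 0 0 -1;0 0 0 0 0 0 -1'|grep -E "pos|^force"; python3 loc.py; python3 -m pendant '-.0009 .0003 0 0 0 .0085 -1;-.0009 .0003 0 0 0 .0085 -1;0 0 0 0 0 0 -1;0 0 0 0 0 0 -1'|grep -E "pos|^force"; python3 loc.py
python3 -m pendant '.01 0 0 0 0 0 -1;.02 0 0 0 0 0 -1;0 .04 0 0 0 0 -1;0 .04 -.02 0 0 0 -1;0 .05 -.02 0 0 0 -1;0 .05 0 0 0 0 -1;0 0 0 0 0 0 -1'|grep -E "pos|^force"; python3 idx.py
```

```text
ee_pos: [0.5688, 0.165, 0.0061]
force: [1.1, 0.1, 0.1]
t 25.55 tool yaw -25.520230953859592 base 5.312754939301538 in tool-yaw frame mm [-39.1831604  108.00846356] z 0.00611709819787036
ee_pos: [0.5705, 0.1648, 0.0061]
force: [-3.6, 4.8, -1.1]
t 26.05 tool yaw -26.504380882680806 base 5.312754939301538 in tool-yaw frame mm [-39.45590603 107.79780349] z 0.00613482721085766
ee_pos: [0.6237, 0.3417, 0.046]
force: [-0.2, -0.7, -0.2]
table [(-44.5, 52), (30.9, 54)]
long scale [(-49.5, 74), (-29.8, 50), (-5.2, 32), (0.3, 35), (6.6, 29), (31.0, 56)]
all scale [(-47.7, 69), (-39.7, 27), (-29.7, 61), (-19.5, 27), (-9.6, 28), (0.8, 60), (10.6, 35), (20.8, 24), (31.0, 50), (41.2, 32), (51.0, 39)]
```

The index reads 30.9° against the target at 31.0°, so it is aligned. Next is the lever. First I'll work out the goals and check how far the lathe bed behind limits the wrist.

```bash
cat > lev.py <<'E'
from h import *
c=cam("top"); s=cam("scene"); v=np.load("base.npy")
f=np.mean([read_camera("top")["frame"].astype(np.float32) for _ in range(3)],0)
g=f.max(2)[195:225,285:330]; m=(cv2.resize(g,None,fx=8,fy=8,interpolation=cv2.INTER_CUBIC)<50).astype(np.uint8)
n,l,st,ce=cv2.connectedComponentsWithStats(m)
piv=v[:2]+.116*np.array([np.cos(v[2]),np.sin(v[2])])
for i in range(1,n):
    if st[i,4]>400:
        px=(ce[i]+.5)/8-.5+[285,195]; k=plane(c,[px],.083)[0][:2]; d=k-piv
        print("blob",st[i,4],px.round(1),"knob",k.round(4),"r",np.hypot(*d).round(4),"q rad",np.radians(np.degrees(np.arctan2(d[1],d[0])-v[2])%360-213).round(3))
print("pivot",piv)
E
python3 lev.py; python3 - <<'E'
from h import *
t=cam("top");s=cam("scene")
def atx(c,px,x):
    p=cv2.undistortPoints(np.array(px,float).reshape(-1,1,2),c["K"],c["d"]).reshape(-1,2); r=np.c_[p,np.ones(len(p))]@c["R"]; return c["o"]+r*((x-c["o"][0])/r[:,0])[:,None]
g=cv2.cvtColor(t["frame"],cv2.COLOR_BGR2GRAY); print("col 300",g[140:196:2,300].tolist(),"col250",g[140:196:2,330].tolist())
print("scene bed edge at x=.73,.76",atx(s,[(285,238),(400,322)],.73).round(3).tolist(),atx(s,[(285,238),(400,322)],.76).round(3).tolist())
for y in(165,175,190): print(y,atx(t,[(300,y)],.74).round(3).tolist())
E
```

```text
blob 1476 [302.3 208.8] knob [0.6306 0.0197] r 0.0596 q rad 0.106
pivot [0.67316772 0.06142374]
col 300 [201, 104, 126, 127, 134, 148, 146, 140, 155, 169, 171, 155, 121, 18, 19, 19, 18, 14, 15, 21, 12, 12, 14, 13, 78, 169, 171, 172] col250 [132, 126, 219, 188, 117, 140, 145, 157, 170, 160, 141, 108, 19, 23, 20, 15, 19, 18, 17, 41, 15, 16, 14, 18, 182, 185, 181, 175]
scene bed edge at x=.73,.76 [[0.73, 0.07, 0.244], [0.73, 0.41, 0.254]] [[0.76, 0.111, 0.284], [0.76, 0.432, 0.294]]
165 [[0.74, 0.018, 0.164]]
175 [[0.74, 0.022, 0.086]]
190 [[0.74, 0.027, -0.046]]
```

The lever reads q ≈ 0.11. The bed edge comes out near x ≈ 0.715 and 0.22 high, and the final tool position of x ≈ 0.66 leaves the gripper body clear of it. Next: rise, turn the tool square to the lever and travel.

```bash
python3 -m pendant '0 0 -.03 0 0 .1 -1;0 0 -.03 0 0 .1 -1;0 0 0 0 0 .115 -1;0 0 0 0 0 0 -1;0 0 0 0 0 0 -1'|grep -E "pos|^force"; python3 go.py .603 .047 .10 -44.5
```

```text
ee_pos: [0.624, 0.3386, 0.1057]
force: [0.0, 0.4, 0.0]
t 28.1 pos [0.624  0.3386 0.1057] yaw -44.42 F [0.  0.4 0. ] tool delta mm [-189.1 -223.     5.8]
turn z 0.0014
tilt [-7.e-04 -4.e-04 -1.e+00]
```

```bash
python3 -m pendant '-.0315 -.0372 0 0 0 0 -1;-.0315 -.0372 0 0 0 0 -1;-.0315 -.0372 0 0 0 0 -1;-.0315 -.0372 0 0 0 0 -1;-.0315 -.0372 0 0 0 0 -1;-.0315 -.0372 0 0 0 0 -1;0 0 0 0 0 0 -1;0 0 0 0 0 0 -1'|grep -E "pos|^force"; python3 go.py .603 .047 .046 -44.5; python3 idx.py | head -1
```

```text
ee_pos: [0.6022, 0.0473, 0.1061]
force: [0.1, 0.8, 0.2]
t 29.1 pos [0.6022 0.0473 0.1061] yaw -44.53 F [0.1 0.8 0.2] tool delta mm [-0.8  0.4 60.1]
turn z -0.0005
tilt [-3.e-04  2.e-04 -1.e+00]
table []
```

```bash
python3 -m pendant '0 0 .02 0 0 0 -1;0 0 .02 0 0 0 -1;0 0 .012 0 0 0 -1;0 0 .008 0 0 0 -1;-.006 0 0 0 0 0 -1;-.005 0 0 0 0 0 -1;0 0 0 0 0 0 -1'|grep -E "pos|^force"; python3 -m pendant '-.0015 0 0 0 0 0 -1;-.0015 0 0 0 0 0 -1;0 0 0 0 0 0 -1'|grep -E "pos|^force"
```

```text
ee_pos: [0.6107, 0.0391, 0.0469]
force: [-0.2, 0.2, 0.0]
ee_pos: [0.6123, 0.0373, 0.0464]
force: [0.4, -0.1, 1.0]
```

```bash
python3 -m pendant '-.0015 0 0 0 0 0 -1;-.0015 0 0 0 0 0 -1;-.0018 -.0006 0 0 0 -.03 -1;-.0018 -.0006 0 0 0 -.03 -1;-.0018 -.0006 0 0 0 -.03 -1;-.0018 -.0006 0 0 0 -.03 -1;0 0 0 0 0 0 -1'|grep -E "pos|^force"; python3 - <<'E'
import subprocess
E
python3 lev.py
```

```text
ee_pos: [0.6182, 0.0285, 0.0463]
force: [-2.6, 2.2, 1.2]
blob 6259 [299.  199.8] knob [0.6602 0.0285] r 0.0354 q rad 0.527
blob 1107 [309.  206.2] knob [ 0.6377 -0.001 ] r 0.0718 q rad 0.385
blob 479 [290.9 207.6] knob [0.6365 0.0542] r 0.0374 q rad -0.475
pivot [0.67316772 0.06142374]
```

```bash
python3 -m pendant '-.0018 -.0006 0 0 0 -.03 -1;-.0018 -.0006 0 0 0 -.03 -1;-.0018 -.0006 0 0 0 -.03 -1;-.0018 -.0006 0 0 0 -.03 -1;-.0018 -.0006 0 0 0 -.03 -1;-.0018 -.0006 0 0 0 -.03 -1;0 0 0 0 0 0 -1'|grep -E "pos|^force"; cat > ploc.py <<'E'
from h import *; from scipy.spatial.transform import Rotation as Ro
s=get_state(); R=Ro.from_quat(s["orientation"]).as_matrix(); y=np.arctan2(-R[1,0],-R[0,0]); d=s["ee_pos"][:2]-[.6732,.0614]
t=np.array([np.cos(y),np.sin(y)]); r=np.array([np.sin(y),-np.cos(y)])
F=s["force"][:2]; print("t",s["t"],"yaw",np.degrees(y),"flush q",y+np.radians(360-90-213)-.0927,"tan",d@t*1e3,"rad",d@r*1e3,"Ft",F@t,"Fr",F@r)
E
python3 ploc.py
```

```text
ee_pos: [0.6253, 0.0195, 0.0463]
force: [-3.3, 1.1, 0.0]
t 32.55 yaw -27.344275540252916 flush q 0.42489003388680335 tan -23.308533190111557 rad 59.2626882458118 Ft -3.4420681093623187 Fr 0.584641892906724
```

Following well: about 3.5 N at lever q ≈ 0.42. Continuing.

```bash
python3 -m pendant '-.0018 -.0006 0 0 0 -.03 -1;-.0018 -.0006 0 0 0 -.03 -1;-.0018 -.0006 0 0 0 -.03 -1;-.0018 -.0006 0 0 0 -.03 -1;-.0018 -.0006 0 0 0 -.03 -1;-.0018 -.0006 0 0 0 -.03 -1;-.0018 -.0006 0 0 0 -.03 -1;0 0 0 0 0 0 -1'|grep -E "pos|^force"; python3 ploc.py;  python3 -m pendant '-.0018 -.0006 0 0 0 -.03 -1;-.0018 -.0006 0 0 0 -.03 -1;-.0018 -.0006 0 0 0 -.03 -1;-.0018 -.0006 0 0 0 -.03 -1;-.0018 -.0006 0 0 0 -.03 -1;-.0018 -.0006 0 0 0 -.03 -1;0 0 0 0 0 0 -1'|grep -E "pos|^force"; python3 ploc.py
```

```text
ee_pos: [0.6352, 0.0106, 0.0463]
force: [-4.9, -1.3, 1.7]
t 33.55 yaw -15.298137360818503 flush q 0.6351348072681293 tan -23.299063638364135 rad 59.031840714918935 Ft -4.388219887438784 Fr 2.572456892345319
ee_pos: [0.645, 0.0047, 0.0462]
force: [-5.3, -1.8, 1.2]
t 34.425 yaw -4.990291831967534 flush q 0.8150406505335548 tan -23.170151473039777 rad 58.9478145154243 Ft -5.094962907460342 Fr 2.254753255581663
```

```bash
python3 -m pendant '-.0018 -.0006 0 0 0 -.03 -1;-.0018 -.0006 0 0 0 -.03 -1;-.0018 -.0006 0 0 0 -.03 -1;-.0018 -.0006 0 0 0 -.03 -1;-.0018 -.0006 0 0 0 -.03 -1;-.0018 -.0006 0 0 0 -.03 -1;-.0018 -.0006 0 0 0 -.03 -1;0 0 0 0 0 0 -1'|grep -E "pos|^force"; python3 ploc.py;  python3 -m pendant '-.0018 -.0006 0 0 0 -.03 -1;-.0009 -.0003 0 0 0 -.015 -1;0 0 0 0 0 0 -1'|grep -E "pos|^force"; python3 ploc.py
```

```text
ee_pos: [0.6574, 0.0001, 0.0461]
force: [-6.4, -4.0, 0.4]
t 35.425 yaw 7.028394295187386 flush q 1.024806295216174 tan -23.15034063520558 rad 58.92027980208501 Ft -6.872091330822589 Fr 3.2150718614717277
ee_pos: [0.6601, -0.0005, 0.0461]
force: [-6.5, -6.2, 1.4]
t 35.8 yaw 9.600376328910244 flush q 1.0696958500067777 tan -23.206795420671124 rad 58.829802450439324 Ft -7.486265113966111 Fr 5.068460508950716
```

```bash
python3 -m pendant '.008 0 0 0 0 0 -1;.02 0 0 0 0 0 -1;.01 0 -.03 0 0 0 -1;0 0 -.05 0 0 0 -1;0 .05 -.02 0 0 0 -1;0 .06 0 0 0 0 -1;0 .06 0 0 0 0 -1;0 .06 0 0 0 0 -1'|grep -E "pos|^force"; python3 -m pendant '0 .05 0 0 0 0 -1;0 .05 0 0 0 0 -1;0 0 0 0 0 0 -1'|grep -E "pos|^force"; python3 lev.py; python3 idx.py; python3 - <<'E'
from h import *
f=np.mean([read_camera("top")["frame"].astype(np.float32) for _ in range(3)],0).astype(np.uint8)
cv2.imwrite("pics/fin.png",cv2.resize(f[180:300,235:385],None,fx=5,fy=5,interpolation=cv2.INTER_CUBIC))
E
```

```text
ee_pos: [0.5843, 0.223, 0.1467]
force: [0.8, -0.4, 0.2]
ee_pos: [0.5673, 0.3226, 0.1462]
force: [0.4, -0.8, -0.5]
blob 474 [307.5 195.3] knob [0.6734 0.0019] r 0.0595 q rad 0.905
pivot [0.67316772 0.06142374]
table [(-44.2, 45), (30.5, 53)]
long scale [(-49.0, 89), (-29.8, 50), (-5.2, 32), (0.3, 35), (6.5, 28), (31.0, 55)]
all scale [(-47.4, 66), (-39.7, 25), (-29.7, 62), (-19.6, 28), (-9.6, 28), (0.8, 60), (10.6, 35), (20.8, 25), (31.0, 50), (41.2, 33), (51.0, 38)]
```

View pics/fin.png

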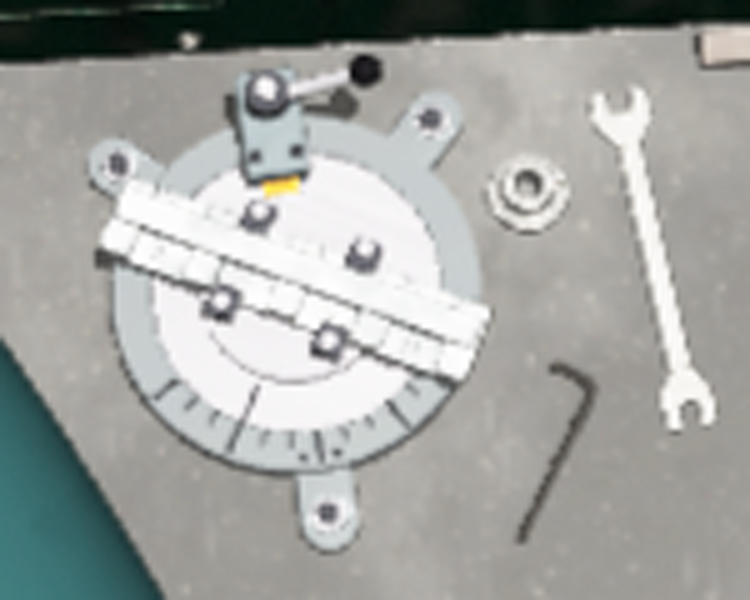

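The index line now runs straight into the target long line, at crop (245,425). The lever points right, with its knob at crop (366,71). My mask had cut the knob off at its edge, so I'll recompute the angle from this position.

```bash
sed -i 's/\[195:225,285:330\]/[188:225,295:330]/;s/\[285,195\]/[295,188]/' lev.py; python3 lev.py; python3 - <<'E'
from h import *
c=cam("top"); v=np.load("base.npy"); 
T=lambda p:(np.array(p,float)+.5)/5-.5+[235,180]
k=plane(c,[T((366,71))],.083)[0][:2]; p=plane(c,[T((267,92))],.074)[0][:2]; pv=v[:2]+.116*np.array([np.cos(v[2]),np.sin(v[2])])
for o in(p,pv):
    d=k-o; print(np.hypot(*d),"q",np.radians(np.degrees(np.arctan2(d[1],d[0])-v[2])%360-213))
E
```

```text
blob 1553 [307.5 193.6] knob [0.6788 0.0015] r 0.0601 q rad 0.995
pivot [0.67316772 0.06142374]
0.06198687971087015 q 1.0121061108694984
0.06098961404452779 q 0.9819445009275194
```

The lever is at q ≈ 1.0, right on the edge of "square". I'll go back and give it a little more, about 0.08 rad, well short of the stop.

```bash
python3 -m pendant '0 -.055 0 0 0 0 -1;0 -.055 0 0 0 0 -1;0 -.055 0 0 0 0 -1;0 -.055 0 0 0 0 -1;0 -.055 0 0 0 0 -1;0 -.055 0 0 0 0 -1;0 0 .05 0 0 0 -1;0 0 .05 0 0 0 -1'|grep -E "pos|^force"; python3 -m pendant '-.01 0 0 0 0 0 -1;-.018 0 0 0 0 0 -1;-.006 0 0 0 0 0 -1;-.002 0 0 0 0 0 -1;0 0 0 0 0 0 -1'|grep -E "pos|^force"; python3 ploc.py
```

```text
ee_pos: [0.6233, -0.0064, 0.0455]
force: [-0.4, 0.5, -0.4]
ee_pos: [0.6586, 0.0005, 0.0469]
force: [0.1, -0.7, 0.1]
t 39.7 yaw 9.586722241575517 flush q 1.0694575412264318 tan -24.551187344311117 rad 57.62254675944876 Ft -0.06789294132078996 Fr 0.7125940987449728
```

```bash
python3 -m pendant '-.0013 0 0 0 0 0 -1;-.0018 -.0006 0 0 0 -.03 -1;-.0018 -.0006 0 0 0 -.03 -1;-.0015 -.0005 0 0 0 -.025 -1;0 0 0 0 0 0 -1'|grep -E "pos|^force"; python3 ploc.py; python3 -m pendant '.008 0 0 0 0 0 -1;.02 0 0 0 0 0 -1;.01 0 -.03 0 0 0 -1;0 0 -.05 0 0 0 -1;0 .05 -.02 0 0 0 -1;0 .06 0 0 0 0 -1;0 .06 0 0 0 0 -1;0 .06 0 0 0 0 -1'|grep -E "pos|^force"; python3 -m pendant '0 .05 0 0 0 0 -1;0 .05 0 0 0 0 -1;0 0 0 0 0 0 -1'|grep -E "pos|^force"; python3 lev.py; python3 idx.py
```

```text
ee_pos: [0.6645, -0.0004, 0.0465]
force: [-6.4, -2.3, 4.4]
t 40.325 yaw 14.509768501006253 flush q 1.1553809076814892 tan -23.900248349388484 rad 57.68371547998179 Ft -6.773919394246276 Fr 0.627911824430704
ee_pos: [0.5699, 0.2147, 0.1465]
force: [1.5, 0.5, 0.2]
ee_pos: [0.5446, 0.3125, 0.1462]
force: [0.1, -1.0, -0.5]
blob 1481 [307.3 192.3] knob [0.683 0.002] r 0.0602 q rad 1.066
pivot [0.67316772 0.06142374]
table [(-44.0, 45), (30.5, 53)]
long scale [(-49.0, 89), (-29.8, 50), (-5.2, 32), (0.3, 35), (6.5, 29), (31.0, 55)]
all scale [(-47.4, 65), (-39.7, 25), (-29.7, 62), (-19.6, 28), (-9.6, 27), (0.8, 61), (10.6, 35), (20.8, 24), (31.0, 50), (41.2, 33), (51.0, 39)]
```

The lever is now at about 1.07 rad, the index is within about 0.5° of the target line, and the robot touches nothing. Handing in.

```bash
python3 -c "
from bench import finish_job,get_state
print(get_state()['t']); print(finish_job())"
```

```text
42.15
the job is handed in; nothing more can be done
None
```

I handed the job in at 42 s: the table's index line sits within about 0.5° of the 30° line, the clamp lever is just past square (about 1.07 rad), and the robot was clear of everything; while finding that the reported tool height read 30 mm low, I pressed the bench for a moment with about 40 N at the wrist.

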